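Open the child-proof washer jar and hold its cap up

ROBOT

A 6-joint arm with a two-finger parallel gripper is mounted at the origin on the work surface. World frame = base frame: x ahead of the robot, y to its left, z up, the work surface at z = 0. Lengths are in mm, angles in degrees, forces in N, time in s.
With the tool pointing down it reaches from about 300 to 850 mm from the base axis. Payload 4.2 kg.
Tool frame: the origin (TCP) lies midway between the tips of the shut fingers; the grasp point (between the pads) lies 19 mm behind it; z points along the fingers, y is the line along which they close (so a half turn about z gives the same grasp; the last joint's range is limited). The gripper opens to 91 mm and grips with 3 to 60 N. Pads are 32 mm wide; open, the fingers measure 118 mm over their backs; the gripper's body (76 mm by 178 mm) begins 60 mm behind the grasp point.
Start: joints at [74.714, 18.312, 89.639, -0, 72.044, -1.146], TCP at [140.475, 557.593, 213.976] pointing down, gripper open.
Joint ranges: [-177.97, 177.97], [-48.28, 115.42], [12.27, 149.76], [-77.06, 257.06], [2.81, 150.46], [-146.56, 146.56]. Speed limits (degrees/s): [147.25, 147.25, 180, 180, 180, 180].

INTERFACE

Orientations are given as [roll, pitch, yaw] about the fixed x, y, z axes, in that order (R = Rz(yaw) Ry(pitch) Rx(roll)).
In Python, from workcell import env gives the robot as it stands.
- The arm moves only by the tool drive_effector, called as name([rows], argument=value, ...), one row to a line, values as JSON. Schema: {"type":"object","properties":{"segments":{"type":"array","items":{"type":"array","items":{"type":"array","items":{"type":"number"},"minItems":6,"maxItems":6},"minItems":1,"maxItems":8},"minItems":1,"maxItems":1},"aperture":{"type":"number"},"grip_force":{"type":"number"},"only":{"type":"string"},"quiet":{"type":"boolean"},"lines":{"type":"string"}},"required":["segments"],"additionalProperties":false}. segments is a list that holds a single list of rows (three levels of brackets), with 1 to 8 rows, each of 6 numbers: dx, dy, dz in shares of the most that a row can go, 1 being 50 mm, then a rotation vector rx, ry, rz in normalised numbers (1 is pi rad); each row shifts and turns the commanded pose from where the row before left it, along the tool's axes as they then stand; what a row does not reach is not made up. A row lasts 1/10 s, in which the tool goes at most 50 mm and 8.59 degrees, less where a joint would pass 70% of its speed; a pose out of reach is approached as far as the arm can. aperture is the finger opening in mm, set as the call begins (left out keeps the last). The fingers move at their own pace and stop on an object; grip_force is the grip in N (left out, the last holds). Time passes only in rows, so rows that do not move let the fingers close. The tool returns the time, the measured TCP pose, the force, the opening and the grip force at its end. only (a regular expression) keeps the lines of the reply that match it, lines (a string "A,B") keeps lines A to B, and quiet returns only ok. Shift and turn numbers lie between -1 and 1, and a call with a number outside is refused. Input that does not fit is refused with a message, and nothing moves.
- env.state(): the state, without advancing time (a new reading comes with each control period).
- env.grab_frame(name): name is "scene" or "top" or "wrist"; returns the picture (400x640x3 uint8, blue, green, red); there is no depth.
- env.camera_model(name): a dict with "fx", "fy", "cx", "cy" (pixels), "T" (4x4, takes a point from camera to world coordinates). Camera axes: x right, y up, looking along -z (the intrinsics and any distortion apply to the point x, -y, -z); pixel columns grow to the right and rows downward; lengths in mm; the calibration is good to about 2 mm. A picture is of the moment at which its call begins: read the wrist's pose just before it. camera_model takes no time and is no camera call; for the wrist camera it gives the pose at the moment of the call.
- env.job_done(): hands the job in; it is judged then, once.
The state is a dict: "time_s": time; "qpos": joint angles; "qvel": joint speeds; "effort": joint torques, N m; "ee_pos": TCP position; "ee_rot": TCP orientation; "force": force on the tool from outside, world axes, zero at the start; "torque": the same for the moment, N m; "gripper_width": finger opening in mm; "gripper_force": force on a finger pad.
Only numpy, scipy, OpenCV 4.12 (cv2) and the standard library are available. Lean on these libraries where they do the work, as an engineer would, in place of code of your own. Each camera call takes 0.05 s, during which the arm holds its last target. There are 200 camera calls.

TASK

Open the amber washer jar on the white turntable: first pull its red lock plug straight up out of the socket beside the cap and leave the plug in the blue tray, then push the white cap down against its spring, keep it down while you twist it anticlockwise (seen from above) until it is free, and lift it off. Finish still gripping the cap, holding it level and still about 7 cm above where it sat and straight above the jar; do not put it down. Leave the other toys where they are and do not press the button of the jack-in-the-box.

Things in the scene. Friction and masses are not known exactly. Their poses are not given: they have to be found in the camera images.
- jar: White ceramic turntable holder (disc 150 mm across, 24 mm high) with an amber jar 68 mm across clamped in it, all one fixed unit; origin at the centre of the disc's underside on the table, z up the jar's axis. A black collar round the jar (74 mm across, top 104 mm up) carries the lock plug's socket block on the jar's +x side.
- socket (a point): Mouth of the black socket, on the jar's +x side, 46 mm from its axis and 110 mm up: a square 11.5 mm channel, open upwards, 18 mm deep. A sprung steel nose in it holds the plug's notch: the plug takes about 8 to 13 N straight up, then comes free. The block is 22 mm wide and 29 mm along x.
- jar_mouth (a point): Top of the jar's white neck, on its axis, 128 mm up. The neck is 28 mm across (37 mm over its ledges); the grey disc on it, 23 mm across, is the spring under the cap. It pushes the locked cap up with about 5 N, 0.9 N more for each mm pressed, and raises a freed cap about 5 mm.
- cap: White push-and-turn cap, 60 g, a loose part; origin at the centre of its lower edge, z up. Seated and locked, its origin is 116 mm above the jar's and its axes are parallel to the jar's. Skirt 52 mm across from 0 to 24 mm high; above it a round ribbed grip 42 mm across from 24 to 46 mm high.
- cap_grip (a point): On the cap's axis at mid height of its round 42 mm grip, 34 mm above the cap's origin. Inner lugs lock the cap: it turns only when pushed down at least 4 mm (5 to 6 is good, about 10 N; it bottoms at 7). Kept down, it turns anticlockwise seen from above; from 50 to 120 degrees of turn (60 to 70 is good) it lifts straight off. Clockwise is blocked.
- cap_top (a point): Centre of the cap's top, 46 mm above the cap's origin; a blue bar, 24 mm long, lies on it along the cap's x.
- cap_ears (a point): Between the tops of the cap's two white ears, 46 mm from its axis to its +x side and 8 mm above its lower edge. The ears reach 55 mm from the axis, are 8 mm high and stand 13 mm apart, one each side of the lock plug's shank: the cap cannot turn while the plug is in.
- plug: Lock plug, 40 g, loose: a steel shank 10 mm square and 36 mm long, notched near its foot, then a red handle 34 mm tall, 18 mm along the plug's x, 14 mm along its y. Origin at the centre of its foot, z up along it. It starts in the socket, its foot 92 mm above and 46 mm to +x of the jar's origin, axes parallel to the jar's; 45 mm of pull clears socket and ears.
- plug_grip (a point): Point in the red handle to grip, 56 mm above the plug's foot (14 mm below its top); pinch the 14 mm width, along the plug's y.
- plug_mid (a point): Middle of the plug, 35 mm above its foot, on its axis.
- tray: Blue open tray, fixed, 150 mm (its x) by 130 mm (its y), 20 mm high, walls and floor 5 mm thick; origin at the centre of its underside.
- maze_cylinder: Bystander: wooden maze cylinder, 72 mm across, 127 mm tall; origin under its centre.
- star: Bystander: walnut interlocking star, 75 mm; origin under its centre.
- tin: Bystander: round lidded tin, 80 mm across, 56 mm tall; origin under its centre.
- ring_stack: Bystander: stacked coloured rings, 90 mm across, 102 mm tall; origin under its centre.
- glue_jar: Bystander: small closed jar with a green cap, 60 mm across, 75 mm tall; origin under its centre.
- jack_box: Bystander: fixed yellow jack-in-the-box, 122 mm square, 127 mm tall, with a red button on top; origin under its centre.
- jack_button (a joint): Travel of the jack-in-the-box's button: 0 up, 0.006 m fully pressed.

How it is judged:
By the outcome, as a careful person would: the job done as asked, in the order asked, and still so for the second after the job is handed in, while the arm keeps its last pose, push and grip.
It also fails if it takes over 54 s, if anything falls off the work surface, if the arm or the gripper's body presses on something with over 40 N, if the wrist force passes 120 N, or if a joint passes its speed limit or range.

## Working session

There is one attempt and no reset: what is moved stays moved. The work goes in short steps, Python scripts to look and compute and a tool call to move; the robot and the scene stay as the last step left them, time stands still between calls to the robot, and variables do not carry over. Pictures are saved under pics/ and viewed, at most 10 in all, crops included, and the job is handed in when it is done.

```bash
ls; mkdir -p pics; python3 - <<'E'
from workcell import env
import cv2,numpy as np
s=env.state();print(s['time_s'],s['ee_pos'],s['ee_rot'],s['gripper_width'])
for n in ("scene","top","wrist"):
    m=env.camera_model(n);print(n,{k:np.round(v,3).tolist() for k,v in m.items()})
    cv2.imwrite(f'pics/{n}0.png',env.grab_frame(n))
E
```

```text
pics
workcell.py
0.0 [140.3283239  557.08747506 213.12453068] [-1.79897642e+02 -2.06404549e-03  1.65860867e+02] 91.10368568172687
scene {'fx': 431.295, 'fy': 431.295, 'cx': 314.95, 'cy': 197.839, 'T': [[-0.533, -0.554, 0.64, 1302.43], [0.846, -0.357, 0.395, 451.47], [0.01, 0.752, 0.659, 857.583], [0.0, 0.0, 0.0, 1.0]]}
top {'fx': 500.543, 'fy': 500.543, 'cx': 326.293, 'cy': 205.29, 'T': [[-0.017, 0.98, -0.197, 263.95], [-1.0, -0.019, -0.006, 28.098], [-0.009, 0.197, 0.98, 1678.248], [0.0, 0.0, 0.0, 1.0]]}
wrist {'fx': 280.081, 'fy': 280.081, 'cx': 322.233, 'cy': 197.051, 'T': [[0.245, -0.933, -0.265, 65.032], [0.97, 0.235, 0.07, 576.964], [-0.003, -0.274, 0.962, 383.902], [0.0, 0.0, 0.0, 1.0]]}
```

View pics/top0.png

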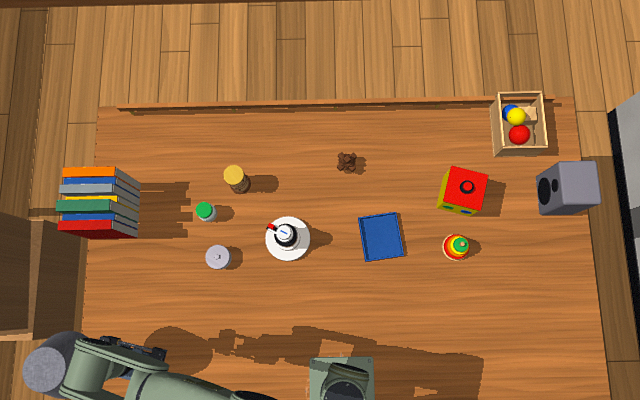

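View pics/scene0.png

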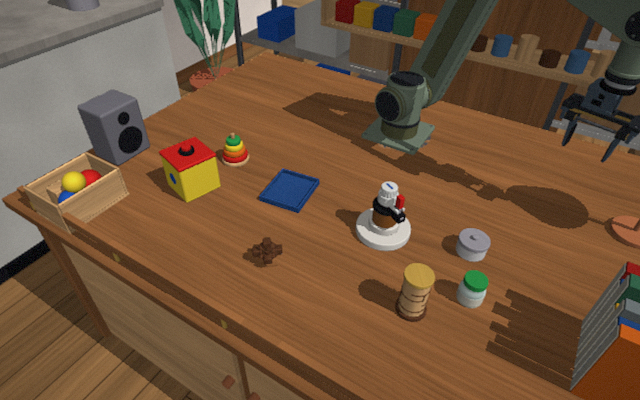

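The top view shows the jar at about (287,238) with its red plug at (270,227) and the blue tray at (382,237). In the scene view the jar is at about (384,225), the plug at (401,203) and the tray at (290,190).

```bash
cat > h.py <<'E'
from workcell import env
import cv2,numpy as np
def ray(m,px):
    T=np.array(m['T']);d=np.array([(px[0]-m['cx'])/m['fx'],-(px[1]-m['cy'])/m['fy'],-1.])
    d=T[:3,:3]@d;return T[:3,3],d/np.linalg.norm(d)
def plane(m,px,z):
    o,d=ray(m,px);return o+d*(z-o[2])/d[2]
def tri(ms,ps):
    A=0;b=0;L=[]
    for m,p in zip(ms,ps):
        o,d=ray(m,p);P=np.eye(3)-np.outer(d,d);A=A+P;b=b+P@o;L.append((o,P))
    x=np.linalg.solve(A,b);return x,[float(np.linalg.norm(P@(x-o))) for o,P in L]
def mask(im,lo,hi,roi):
    h=cv2.cvtColor(im,cv2.COLOR_BGR2HSV);k=cv2.inRange(h,lo,hi)
    r=np.zeros_like(k);x0,y0,x1,y1=roi;r[y0:y1,x0:x1]=k[y0:y1,x0:x1];return r
def red(im,roi):
    return mask(im,(0,150,60),(8,255,255),roi)|mask(im,(172,150,60),(180,255,255),roi)
def blob(k):
    c=max(cv2.findContours(k,cv2.RETR_EXTERNAL,cv2.CHAIN_APPROX_NONE)[0],key=cv2.contourArea)
    M=cv2.moments(c);return np.array([M['m10']/M['m00'],M['m01']/M['m00']]),c
E
python3 - <<'E'
from h import *
np.set_printoptions(precision=1,suppress=True)
R={'top':(250,205,325,270),'scene':(345,170,425,255)}
TR={'top':(350,200,415,270),'scene':(250,160,330,220)}
ms=[];pr=[];pj=[];pt=[]
for n in R:
    m=env.camera_model(n);im=cv2.imread(f'pics/{n}0.png');ms.append(m)
    p,c=blob(red(im,R[n]));pr.append(p)
    w,c=blob(mask(im,(0,0,150),(180,60,255),R[n]))
    e=cv2.fitEllipse(cv2.convexHull(c));pj.append(np.array(e[0]))
    t,c=blob(mask(im,(100,120,30),(130,255,255),TR[n]));pt.append(t)
    print(n,p,e,t,plane(m,e[0],24)[:2],plane(m,t,15)[:2])
    print(np.array([plane(m,q,20) for q in cv2.boxPoints(cv2.minAreaRect(c))]))
print(tri(ms,pr));print(tri(ms,pj));print(tri(ms,pt))
E
```

```text
top [270.8 225.8] ((287.181884765625, 238.09410095214844), (43.89022445678711, 44.80418395996094), 43.339473724365234) [380.4 236.3] [487.8 169.7] [ 489.2 -141.4]
[[ 553.9  -66.8   20. ]
 [ 573.5 -197.3   20. ]
 [ 425.1 -214.8   20. ]
 [ 406.2  -86.6   20. ]]
scene [400.  201.2] ((383.2650146484375, 225.9173126220703), (43.824729919433594, 56.636802673339844), 118.64344024658203) [289.  190.1] [491.  170.5] [ 497.3 -138.8]
[[ 585.9 -187.9   20. ]
 [ 425.4 -263.9   20. ]
 [ 410.8  -85.6   20. ]
 [ 566.3  -28.9   20. ]]
(array([510.2, 209.8, 147.9]), [0.021231464153503018, 0.021231464153459015])
(array([488.2, 169.8,  21.3]), [0.19378045906353428, 0.1937804590634891])
(array([ 490.5, -142.8,    8.2]), [0.8017184899291068, 0.8017184899291827])
```

Careful with the scale: shifts go in shares of 50 mm and turns go in shares of pi rad. That gives: -37 mm is -0.74, -20.5 mm is -0.41.

drive_effector([
  [[-0.74, -0.41, -0.044, 0, 0, 0], [-0.74, -0.41, -0.044, 0, 0, 0], [-0.74, -0.41, -0.044, 0, 0, 0], [-0.74, -0.41, -0.044, 0, 0, 0], [-0.74, -0.41, -0.044, 0, 0, 0], [-0.74, -0.41, -0.044, 0, 0, 0], [-0.74, -0.41, -0.044, 0, 0, 0], [-0.74, -0.41, -0.044, 0, 0, 0]],
], aperture=40)

```text
time_s: 0.95
ee_pos: [388.3, 324.8, 231.5]
ee_rot: [-180.0, -0.0, 165.9]
force: [1.0, 0.5, -0.6]
gripper_width: 40.1
gripper_force: 0.0
```

drive_effector([
  [[-0.74, -0.41, -0.044, 0, 0, 0], [-0.74, -0.41, -0.044, 0, 0, 0], [-0.74, -0.41, -0.044, 0, 0, 0], [-0.74, -0.41, -0.044, 0, 0, 0], [0, 0, 0, 0, 0, 0.0472], [0, 0, 0, 0, 0, 0.0472], [0, 0, 0, 0, 0, 0.0472], [0, 0, 0, 0, 0, 0.0472]],
])

```text
time_s: 1.75
ee_pos: [510.9, 210.3, 239.9]
ee_rot: [-180.0, -0.0, 131.5]
force: [0.6, 0.9, 0.9]
gripper_width: 40.0
gripper_force: 0.0
```

drive_effector([
  [[0, 0, 0, 0, 0, 0.0472], [0, 0, 0, 0, 0, 0.0472], [0, 0, 0, 0, 0, 0.0472], [0, 0, 0, 0, 0, 0.0472], [0, 0, 0, 0, 0, 0.0472], [0, 0, 0, 0, 0, 0.0472], [0, 0, 0, 0, 0, 0.0472], [0, 0, 0, 0, 0, 0.0472]],
])

```text
time_s: 2.55
ee_pos: [510.7, 210.5, 240.0]
ee_rot: [-180.0, 0.0, 63.5]
force: [0.4, -0.1, -0.2]
gripper_width: 39.6
gripper_force: 0.0
```

drive_effector([
  [[0, 0, 0, 0, 0, 0.0111], [0, 0, 0, 0, 0, 0], [0, 0, 0, 0, 0, 0]],
])

```text
time_s: 2.85
ee_pos: [510.8, 210.5, 240.1]
ee_rot: [-180.0, 0.0, 61.9]
force: [0.5, 0.0, 0.2]
gripper_width: 39.9
gripper_force: 0.0
```

```bash
python3 - <<'E'
from h import *
s=env.state();m=env.camera_model('wrist');print(s['qpos'],s['ee_pos'],s['ee_rot'],s['force'])
im=env.grab_frame('wrist');cv2.imwrite('pics/w1.png',im);import pickle;pickle.dump(m,open('w1.pkl','wb'))
E
```

```text
[2.12044871e+01 1.54025949e+01 9.00012601e+01 3.77224890e-03
 7.46223723e+01 4.92913266e+01] [510.79082404 210.5267262  240.12387399] [-1.79980137e+02  1.75093357e-02  6.19121624e+01] [0.53389476 0.04049778 0.15554883]
```

View pics/w1.png

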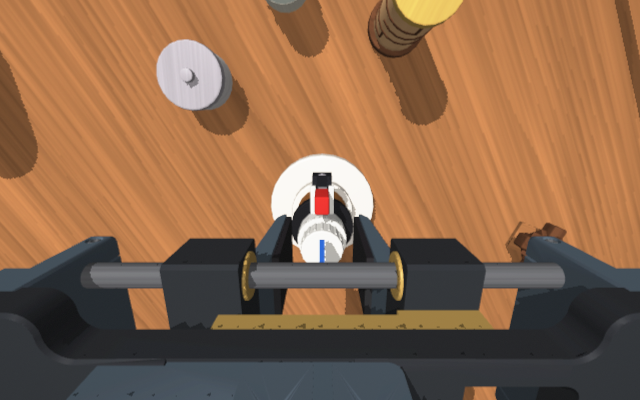

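The wrist view shows the red plug at (322,201), the disc centred near (322,204) and the blue bar near (322,250), all in line with the tool. I'll take a second, closer view.

Converted, -23 mm is -0.46, 15 mm is 0.3.

drive_effector([
  [[-0.46, 0, 0.3, 0, 0, 0], [-0.46, 0, 0.3, 0, 0, 0], [0, 0, 0, 0, 0, 0], [0, 0, 0, 0, 0, 0]],
])

```text
time_s: 3.3
ee_pos: [489.5, 170.1, 210.6]
ee_rot: [180.0, -0.1, 61.8]
force: [0.5, 0.9, 0.1]
gripper_width: 39.7
gripper_force: 0.0
```

```bash
python3 - <<'E'
from h import *
import pickle
m=env.camera_model('wrist');im=env.grab_frame('wrist');cv2.imwrite('pics/w2.png',im);pickle.dump(m,open('w2.pkl','wb'))
np.set_printoptions(precision=1,suppress=True)
ms=[];ps=[];bs=[]
for n in '12':
    m=pickle.load(open(f'w{n}.pkl','rb'));im=cv2.imread(f'pics/w{n}.png')
    p,c=blob(red(im,(270,60,380,260)));x,y,w,h=cv2.boundingRect(c)
    print(n,p,cv2.boundingRect(c),cv2.minAreaRect(c))
    # top face: brighter red
    b,cb=blob(mask(im,(100,120,60),(130,255,255),(290,100,360,275)));print('bar',b,cv2.minAreaRect(cb))
    ms.append(m);ps.append(p);bs.append(b)
    w=mask(im,(0,0,140),(180,60,255),(200,60,440,265));_,c=blob(w);e=cv2.fitEllipse(cv2.convexHull(c));print('disc',e,plane(m,e[0],24))
    hsv=cv2.cvtColor(im,cv2.COLOR_BGR2HSV)
    print('col',hsv[y-2:y+h+2,int(p[0]),2])
    print('top face on z=162',plane(m,(x+w/2,y+h/2),162))
print(tri(ms,ps),tri(ms,bs))
for k in 'scene','top':
    pass
E
```

```text
1 [321.5 201.7] (315, 189, 14, 26) ((321.5, 201.5), (25.0, 13.0), 90.0)
bar [321.5 251. ] ((321.5, 251.0), (22.0, 3.0), 90.0)
disc ((321.6196594238281, 208.14437866210938), (101.91004943847656, 110.02491760253906), 1.915725588798523) [486.1 167.5  24. ]
col [124 160 177 183 183 183 185 185 185 195 233 246 243 242 242 242 242 242
 242 241 241 241 241 240 240 239 234 201 178 198]Traceback (most recent call last):
  File "<stdin>", line 16, in <module>
  File "h.py", line 7, in plane
    o,d=ray(m,px);return o+d*(z-o[2])/d[2]
        ~~~^^^^^^
  File "h.py", line 4, in ray
    T=np.array(m['T']);d=np.array([(px[0]-m['cx'])/m['fx'],-(px[1]-m['cy'])/m['fy'],-1.])
                         ~~~~~~~~^^^^^^^^^^^^^^^^^^^^^^^^^^^^^^^^^^^^^^^^^^^^^^^^^^^^^^^^
ValueError: setting an array element with a sequence. The requested array has an inhomogeneous shape after 1 dimensions. The detected shape was (3,) + inhomogeneous part.
```

View pics/w2.png

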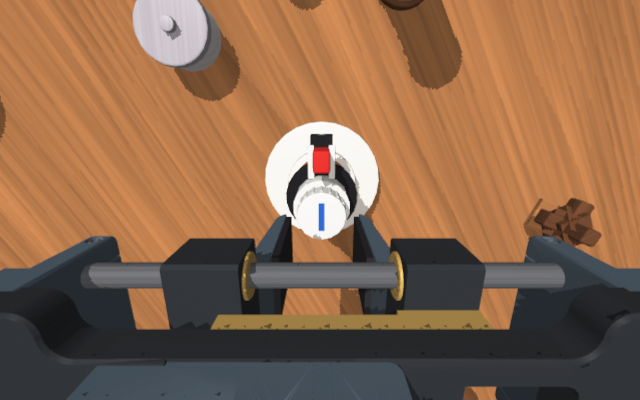

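The second wrist view shows the plug's bright top at (321,161), the blue bar at (321,216) and the disc centred near (322,180), all well clear of the fingers.

```bash
python3 - <<'E'
from h import *
import pickle
np.set_printoptions(precision=1,suppress=True)
ms=[];ps=[];bs=[];ang=[]
for n in '12':
    m=pickle.load(open(f'w{n}.pkl','rb'));im=cv2.imread(f'pics/w{n}.png')
    k=red(im,(270,60,380,260));k[im[:,:,2]<222]=0
    p,c=blob(k);r=cv2.minAreaRect(c);p=np.array(r[0])
    b,cb=blob(mask(im,(100,120,60),(130,255,255),(290,100,360,275)));rb=cv2.minAreaRect(cb);b=np.array(rb[0])
    print(n,r,rb);ms.append(m);ps.append(p);bs.append(b)
    w=mask(im,(0,0,140),(180,60,255),(200,60,440,265));_,c=blob(w)
    c=c[c[:,0,1]<(206 if n=='1' else 180)] ; q=np.array([plane(m,v[0],24)[:2] for v in c])
    A=np.c_[2*q,np.ones(len(q))];s=np.linalg.lstsq(A,(q**2).sum(1),rcond=None)[0];print('disc fit',s[:2],np.sqrt(s[2]+s[:2]@s[:2]))
    yy,xx=np.nonzero(mask(im,(100,120,60),(130,255,255),(290,100,360,275)))
    vx,vy,x0,y0=cv2.fitLine(np.c_[xx,yy].astype(np.float32),cv2.DIST_L2,0,.01,.01).ravel()
    d=plane(m,(x0-10*vx,y0-10*vy),164)-plane(m,(x0+10*vx,y0+10*vy),164);print('bar yaw',np.degrees(np.arctan2(d[1],d[0])))
    print('plug z162',plane(m,p,162),'bar z163',plane(m,b,163))
a,e=tri(ms,ps);print('plugtop',a,e);b,e=tri(ms,bs);print('bar',b,e);print(np.degrees(np.arctan2(a[1]-b[1],a[0]-b[0])))
print(env.state()['ee_pos'],env.state()['ee_rot'])
E
```

```text
1 ((321.0, 205.0), (16.0, 12.0), 90.0) ((321.5, 251.0), (22.0, 3.0), 90.0)
disc fit [502.3 197.5] 44.823353873798574
bar yaw 61.82492443385327
plug z162 [508.8 210.5 162. ] bar z163 [487.2 169.1 163. ]
2 ((320.5, 161.0), (20.0, 15.0), 90.0) ((321.0, 217.0), (26.0, 4.0), 90.0)
disc fit [487.8 170.2] 73.16860572515937
bar yaw -118.46347170127716
plug z162 [509.  210.4 162. ] bar z163 [487.4 169.4 163. ]
plugtop [508.9 210.4 162. ] [0.08715670031480215, 0.08715670031477346]
bar [487.8 170.2 165.4] [0.010860363997123807, 0.01086036399714842]
62.32628651287418
[490.1 170.6 211.1] [179.9  -0.1  61.9]
```

Converted, 22.2 mm is 0.444, 21 mm is 0.42.

drive_effector([
  [[0.444, -0.016, 0, 0, 0, 0], [0.444, -0.018, 0, 0, 0, 0], [0, 0, 0.4, 0, 0, 0], [0, 0, 0.4, 0, 0, 0], [0, 0, 0.4, 0, 0, 0], [0, 0, 0.42, 0, 0, 0], [0, 0, 0, 0, 0, 0], [0, 0, 0, 0, 0, 0]],
])

```text
time_s: 4.15
ee_pos: [509.6, 210.8, 130.0]
ee_rot: [180.0, -0.1, 61.9]
force: [0.4, 0.3, 0.9]
gripper_width: 40.1
gripper_force: 0.0
```

drive_effector([
  [[0, 0, 0, 0, 0, 0], [0, 0, 0, 0, 0, 0], [0, 0, 0, 0, 0, 0], [0, 0, 0, 0, 0, 0], [0, 0, 0, 0, 0, 0], [0, 0, 0, 0, 0, 0]],
], aperture=0, grip_force=40)

```text
time_s: 4.75
ee_pos: [509.0, 210.1, 130.0]
ee_rot: [180.0, -0.1, 61.9]
force: [-0.5, -0.4, 3.8]
gripper_width: 13.8
gripper_force: 40.0
```

Converted, -4 mm is -0.08.

drive_effector([
  [[0, 0, -0.08, 0, 0, 0], [0, 0, -0.08, 0, 0, 0], [0, 0, -0.08, 0, 0, 0], [0, 0, -0.08, 0, 0, 0], [0, 0, -0.08, 0, 0, 0]],
])

```text
time_s: 5.25
ee_pos: [508.4, 209.8, 150.3]
ee_rot: [-180.0, 0.0, 61.9]
force: [-0.4, 0.3, -0.6]
gripper_width: 14.0
gripper_force: 40.0
```

drive_effector([
  [[0, 0, -0.2, 0, 0, 0], [0, 0, -0.2, 0, 0, 0], [0, 0, -0.2, 0, 0, 0], [0, 0, -0.2, 0, 0, 0], [0, 0, -0.2, 0, 0, 0], [0, 0, -0.2, 0, 0, 0], [0, 0, -0.2, 0, 0, 0], [0, 0, 0, 0, 0, 0]],
])

```text
time_s: 6.05
ee_pos: [509.5, 210.3, 221.1]
ee_rot: [179.9, -0.1, 61.9]
force: [0.2, 0.3, -0.2]
gripper_width: 13.5
gripper_force: 40.0
```

```bash
python3 - <<'E'
from h import *
cv2.imwrite('pics/w3.png',env.grab_frame('scene')[100:300,280:600])
s=env.state();print(s['ee_pos'],s['force'],s['torque'],s['qpos'])
E
```

```text
[509.01706015 210.11826126 220.11059692] [-0.52969184 -0.05751047 -1.17674535] [-0.12278071  0.11032467 -0.01447638] [2.12311117e+01 1.58508731e+01 9.22963285e+01 4.71363735e-03
 7.17659881e+01 4.93690507e+01]
```

View pics/w3.png

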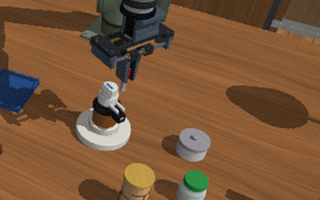

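The scene crop shows the plug held in the fingers at (128,72), clear of the jar and cap. I'll carry it to the tray.

Converted, -15 mm is -0.3.

drive_effector([
  [[0, 0, -0.3, 0, 0, 0], [0, 0, -0.3, 0, 0, 0]],
])

```text
time_s: 6.3
ee_pos: [508.0, 209.7, 248.6]
ee_rot: [-179.9, 0.1, 61.9]
force: [0.3, 0.3, 0.2]
gripper_width: 13.4
gripper_force: 40.0
```

drive_effector([
  [[-0.796, 0.372, 0, 0, 0, 0], [-0.796, 0.372, 0, 0, 0, 0], [-0.796, 0.372, 0, 0, 0, 0], [-0.796, 0.372, 0, 0, 0, 0], [-0.796, 0.372, 0, 0, 0, 0], [-0.796, 0.372, 0, 0, 0, 0], [-0.796, 0.372, 0, 0, 0, 0], [-0.796, 0.372, 0, 0, 0, 0]],
])

```text
time_s: 7.1
ee_pos: [489.0, -142.6, 248.8]
ee_rot: [-179.9, 0.0, 61.9]
force: [2.1, 0.4, -1.6]
gripper_width: 13.7
gripper_force: 40.0
```

drive_effector([
  [[0, 0, 0.8, 0, 0, 0], [0, 0, 0.8, 0, 0, 0], [0, 0, 0.8, 0, 0, 0], [0, 0, 0.8, 0, 0, 0], [0, 0, 0.5, 0, 0, 0], [0, 0, 0.24, 0, 0, 0], [0, 0, 0, 0, 0, 0], [0, 0, 0, 0, 0, 0]],
])

```text
time_s: 7.9
ee_pos: [490.6, -141.2, 53.1]
ee_rot: [179.9, -0.0, 61.9]
force: [0.6, 0.6, -0.1]
gripper_width: 14.0
gripper_force: 40.0
```

drive_effector([
  [[0, 0, 0.04, 0, 0, 0], [0, 0, 0.04, 0, 0, 0], [0, 0, 0.04, 0, 0, 0], [0, 0, 0.02, 0, 0, 0], [0, 0, 0, 0, 0, 0]],
])

```text
time_s: 8.4
ee_pos: [489.7, -140.9, 45.3]
ee_rot: [-180.0, -0.0, 61.9]
force: [0.3, 0.8, -0.9]
gripper_width: 13.8
gripper_force: 40.0
```

Converted, 1 mm is 0.02, 0.7 mm is 0.014.

drive_effector([
  [[0, 0, 0.02, 0, 0, 0], [0, 0, 0.02, 0, 0, 0], [0, 0, 0.014, 0, 0, 0], [0, 0, 0, 0, 0, 0]],
])

```text
time_s: 8.8
ee_pos: [489.8, -140.9, 43.0]
ee_rot: [180.0, -0.0, 61.9]
force: [-1.2, 0.6, 3.1]
gripper_width: 13.5
gripper_force: 40.0
```

drive_effector([
  [[0, 0, 0, 0, 0, 0], [0, 0, 0, 0, 0, 0], [0, 0, 0, 0, 0, 0], [0, 0, 0, 0, 0, 0], [0, 0, 0, 0, 0, 0]],
], aperture=40, grip_force=10)

```text
time_s: 9.3
ee_pos: [489.7, -141.0, 42.5]
ee_rot: [-180.0, -0.0, 61.9]
force: [-0.3, 0.2, -0.6]
gripper_width: 39.6
gripper_force: 0.0
```

Converted, -50 mm is -1, -40 mm is -0.8.

drive_effector([
  [[0, 0, -0.3, 0, 0, 0], [0, 0, -0.8, 0, 0, 0], [0, 0, -1, 0, 0, 0], [0, 0, -1, 0, 0, 0], [0, 0, -1, 0, 0, 0]],
], aperture=70)

```text
time_s: 9.8
ee_pos: [489.3, -140.8, 249.6]
ee_rot: [180.0, -0.0, 61.9]
force: [1.3, -0.6, -0.3]
gripper_width: 69.9
gripper_force: 0.0
```

drive_effector([
  [[0.78, -0.424, 0, 0, 0, 0], [0.78, -0.424, 0, 0, 0, 0], [0.78, -0.424, 0, 0, 0, 0], [0.78, -0.424, 0, 0, 0, 0], [0.78, -0.424, 0, 0, 0, 0], [0.78, -0.424, 0, 0, 0, 0], [0.78, -0.422, 0, 0, 0, 0], [0, 0, 0, 0, 0, 0]],
])

```text
time_s: 10.6
ee_pos: [487.3, 174.3, 247.3]
ee_rot: [-179.9, -0.1, 62.2]
force: [-0.8, -0.8, -0.2]
gripper_width: 70.3
gripper_force: 0.0
```

drive_effector([
  [[0, 0, 0.4, 0, 0, 0], [0, 0, 0.4, 0, 0, 0], [0, 0, 0, 0, 0, 0], [0, 0, 0, 0, 0, 0]],
])

```text
time_s: 11.0
ee_pos: [487.8, 169.2, 207.9]
ee_rot: [-180.0, 0.0, 61.8]
force: [-0.5, -0.1, -0.3]
gripper_width: 70.1
gripper_force: 0.0
```

```bash
python3 - <<'E'
from h import *
import pickle
np.set_printoptions(precision=1,suppress=True)
P=[env.state()['ee_pos']]
m=env.camera_model('wrist');im=env.grab_frame('wrist')
t=env.grab_frame('top');cv2.imwrite('pics/t4.png',np.hstack([cv2.resize(t[190:290,330:430],(400,400)),cv2.resize(im[80:280,220:420],(400,400))]))
P.append(env.state()['ee_pos']);print(P,env.state()['ee_rot'])
k=mask(im,(100,120,60),(130,255,255),(290,100,360,275));b,cb=blob(k);print(b,plane(m,cv2.minAreaRect(cb)[0],163))
for i in range(4):
    env.grab_frame('top');P.append(env.state()['ee_pos'])
print(np.mean(P,0))
E
```

```text
[array([487.8, 169.2, 207.9]), array([488.4, 169.5, 208.8])] [179.9  -0.1  61.8]
[322.  215.9] [487.2 169.7 163. ]
[488.2 169.5 208.5]
```

View pics/t4.png

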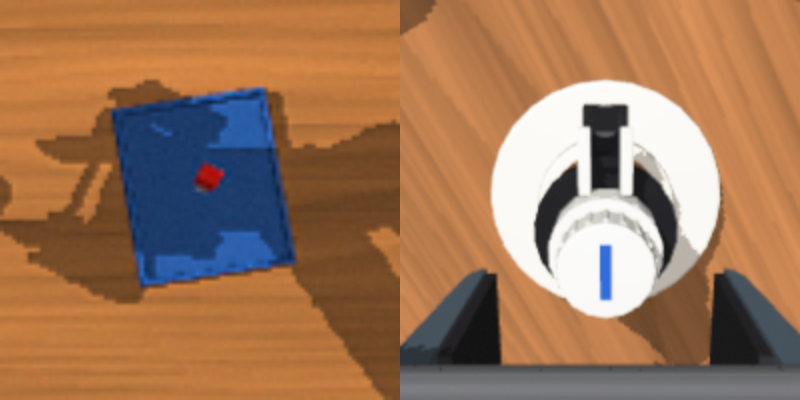

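The left half of the picture shows the plug standing upright in the tray at (208,178). The right half shows the cap centred between the fingers with the blue bar at (605,272), and an empty socket between the ears.

Converted, 20 mm is 0.4, 16 mm is 0.32.

drive_effector([
  [[0, -0.014, 0.4, 0, 0, 0], [0, 0, 0.4, 0, 0, 0], [0, 0, 0.32, 0, 0, 0], [0, 0, 0.12, 0, 0, 0], [0, 0, 0.08, 0, 0, 0], [0, 0, 0, 0, 0, 0], [0, 0, 0, 0, 0, 0]],
])

```text
time_s: 12.0
ee_pos: [487.6, 170.2, 142.4]
ee_rot: [179.9, -0.1, 61.9]
force: [0.0, -0.6, -0.5]
gripper_width: 69.6
gripper_force: 0.0
```

drive_effector([
  [[0, 0, 0, 0, 0, 0], [0, 0, 0, 0, 0, 0], [0, 0, 0, 0, 0, 0], [0, 0, 0, 0, 0, 0], [0, 0, 0, 0, 0, 0], [0, 0, 0, 0, 0, 0], [0, 0, 0, 0, 0, 0]],
], aperture=0, grip_force=45)

```text
time_s: 12.7
ee_pos: [487.7, 169.9, 141.9]
ee_rot: [179.9, -0.0, 61.9]
force: [1.7, -1.9, 1.1]
gripper_width: 41.4
gripper_force: 45.0
```

Converted, 1 mm is 0.02.

drive_effector([
  [[0, 0, 0.02, 0, 0, 0], [0, 0, 0.02, 0, 0, 0], [0, 0, 0, 0, 0, 0]],
])

```text
time_s: 13.0
ee_pos: [487.7, 169.9, 140.2]
ee_rot: [179.9, -0.0, 61.9]
force: [1.3, -1.8, 5.1]
gripper_width: 40.8
gripper_force: 45.0
```

drive_effector([
  [[0, 0, 0.02, 0, 0, 0], [0, 0, 0.02, 0, 0, 0], [0, 0, 0.02, 0, 0, 0], [0, 0, 0.01, 0, 0, 0], [0, 0, 0, 0, 0, 0], [0, 0, 0, 0, 0, 0]],
])

```text
time_s: 13.6
ee_pos: [487.7, 169.9, 137.3]
ee_rot: [179.9, -0.1, 61.9]
force: [1.3, -3.0, 8.1]
gripper_width: 41.1
gripper_force: 45.0
```

Converted, 0.6 mm is 0.012.

drive_effector([
  [[0, 0, 0.012, 0, 0, 0], [0, 0, 0.012, 0, 0, 0], [0, 0, 0, 0, 0, 0], [0, 0, 0, 0, 0, 0]],
])

```text
time_s: 14.0
ee_pos: [487.7, 169.9, 136.2]
ee_rot: [179.9, -0.1, 61.9]
force: [-0.1, -2.0, 9.1]
gripper_width: 41.2
gripper_force: 45.0
```

drive_effector([
  [[0, 0, 0, 0, 0, -0.0222], [0, 0, 0, 0, 0, -0.0222], [0, 0, 0, 0, 0, 0]],
])

```text
time_s: 14.3
ee_pos: [487.6, 170.5, 136.3]
ee_rot: [179.9, -0.1, 69.9]
force: [-0.4, -0.8, 9.2]
gripper_width: 40.8
gripper_force: 45.0
```

```bash
python3 -c "
from h import *
s=env.state();print(s['force'],s['torque'],s['ee_pos'],s['ee_rot'])"
```

```text
[-0.40391008 -0.81027594  9.24184639] [-0.23911134  0.09208589  0.0331637 ] [487.61696947 170.54457044 136.28047002] [ 1.79926570e+02 -1.13682061e-01  6.99114391e+01]
```

Converted, -6 degrees is -0.0333.

drive_effector([
  [[0, 0, 0, 0, 0, -0.0333], [0, 0, 0, 0, 0, -0.0333], [0, 0, 0, 0, 0, -0.0333], [0, 0, 0, 0, 0, -0.0333], [0, 0, 0, 0, 0, -0.0333]],
])

```text
time_s: 14.8
ee_pos: [487.3, 170.9, 136.2]
ee_rot: [179.9, -0.1, 100.1]
force: [-0.1, 1.1, 9.2]
gripper_width: 41.0
gripper_force: 45.0
```

drive_effector([
  [[0, 0, 0, 0, 0, -0.0333], [0, 0, 0, 0, 0, -0.0333], [0, 0, 0, 0, 0, -0.0333], [0, 0, 0, 0, 0, -0.0333], [0, 0, 0, 0, 0, -0.0222], [0, 0, 0, 0, 0, 0], [0, 0, 0, 0, 0, 0]],
])

```text
time_s: 15.5
ee_pos: [487.1, 170.9, 136.2]
ee_rot: [179.9, -0.1, 127.8]
force: [-0.7, 0.1, 8.4]
gripper_width: 41.0
gripper_force: 45.0
```

```bash
python3 - <<'E'
from h import *
s=env.state();print(s['force'],s['torque'])
m=env.camera_model('wrist');im=env.grab_frame('wrist')
k=mask(im,(100,120,60),(130,255,255),(280,100,380,275));yy,xx=np.nonzero(k);print(len(xx),xx.mean(),yy.mean())
cv2.imwrite('pics/w5.png',np.hstack([cv2.resize(im[80:280,220:420],(400,400)),cv2.resize(env.grab_frame('scene')[130:250,330:450],(400,400))]))
E
```

```text
[-0.67646165  0.1102982   8.39314001] [-0.10930142  0.21445787  0.01674693]
180 322.01666666666665 249.36111111111111
```

View pics/w5.png

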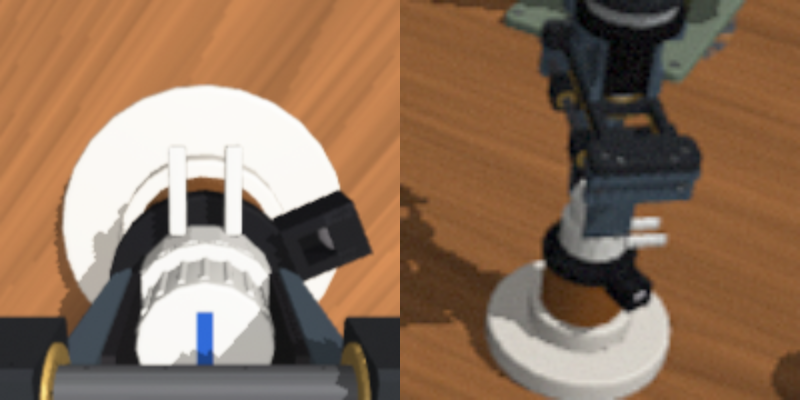

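The left half shows the ears turned with the gripper, about 66° from the socket block at (320,235), so the cap followed the twist. Now I'll lift it.

Converted, -3 mm is -0.06, -2 mm is -0.04.

drive_effector([
  [[0, 0, -0.04, 0, 0, 0], [0, 0, -0.04, 0, 0, 0], [0, 0, -0.06, 0, 0, 0], [0, 0, -0.06, 0, 0, 0], [0, 0, 0, 0, 0, 0]],
])

```text
time_s: 16.1
ee_pos: [486.9, 170.4, 145.1]
ee_rot: [180.0, -0.0, 127.9]
force: [0.7, -0.1, 1.6]
gripper_width: 40.8
gripper_force: 45.0
```

drive_effector([
  [[0, 0, -0.16, 0, 0, 0], [0, 0, -0.2, 0, 0, 0], [0, 0, -0.24, 0, 0, 0], [0, 0, -0.24, 0, 0, 0], [0, 0, -0.24, 0, 0, 0], [0, 0, -0.16, 0, 0, 0], [0, 0, -0.06, 0, 0, 0], [0, 0, 0, 0, 0, 0]],
])

```text
time_s: 16.9
ee_pos: [487.2, 170.1, 210.4]
ee_rot: [180.0, 0.0, 127.9]
force: [0.5, -0.8, -1.1]
gripper_width: 41.2
gripper_force: 45.0
```

drive_effector([
  [[0, 0, 0, 0, 0, 0], [0, 0, 0, 0, 0, 0], [0, 0, 0, 0, 0, 0], [0, 0, 0, 0, 0, 0]],
])

```text
time_s: 17.3
ee_pos: [487.0, 170.0, 209.6]
ee_rot: [-180.0, -0.0, 127.9]
force: [-0.5, 0.3, -1.2]
gripper_width: 40.8
gripper_force: 45.0
```

```bash
python3 - <<'E'
from h import *
np.set_printoptions(precision=1,suppress=True)
m=env.camera_model('wrist');im=env.grab_frame('wrist')
cv2.imwrite('pics/w6.png',np.hstack([cv2.resize(im[80:280,220:420],(400,400)),cv2.resize(env.grab_frame('scene')[110:250,320:460],(400,400))]))
P=[]
for i in range(6):
    env.grab_frame('top');P.append(env.state()['ee_pos'])
print(np.mean(P,0),env.state()['ee_rot'],env.state()['force'])
E
```

```text
[487.1 170.  209.9] [180.   -0.  127.9] [-0.1  0.4 -0.2]
```

View pics/w6.png

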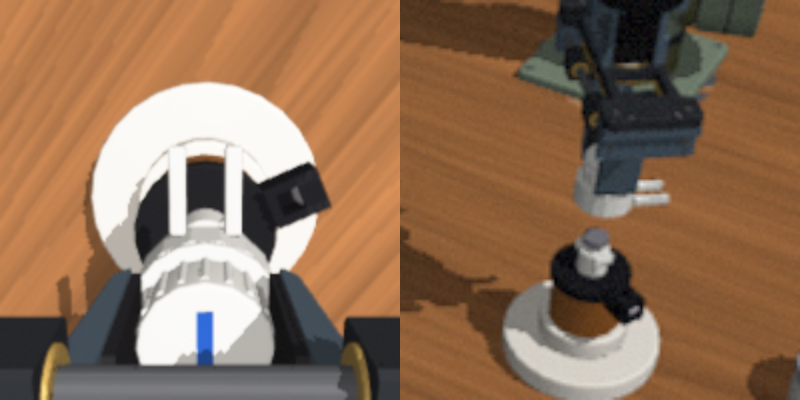

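The right half shows the cap at (610,180) lifted clear and level above the bare neck at (596,250). The tool is about 68 mm above the height where it gripped the seated cap, so I'll go up 2 mm more and hand in.

Converted, -1.2 mm is -0.024, -1 mm is -0.02.

drive_effector([
  [[0, 0, -0.02, 0, 0, 0], [0, 0, -0.024, 0, 0, 0], [0, 0, 0, 0, 0, 0], [0, 0, 0, 0, 0, 0], [0, 0, 0, 0, 0, 0], [0, 0, 0, 0, 0, 0], [0, 0, 0, 0, 0, 0], [0, 0, 0, 0, 0, 0]],
])

```text
time_s: 18.5
ee_pos: [487.1, 170.0, 212.2]
ee_rot: [180.0, -0.0, 127.9]
force: [-0.4, -0.2, -0.6]
gripper_width: 40.9
gripper_force: 45.0
```

```bash
python3 -c "
from workcell import env
print(env.job_done())"
```

```text
the job is handed in; nothing more can be done
None
```

The job is handed in at 18.5 s: the red plug was last seen standing in the blue tray, and the cap is off, gripped level and still about 7 cm above where it sat and over the jar's axis. `job_done()` returned no verdict.

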